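# Show a bottle's underside to the inspection camera

### The job

Take the smallest of the three amber bottles off the lazy susan and hold it in the air before the lens of the little inspection camera, cap end away from it, its underside facing the lens squarely, centred on it and 10 cm from the glass; the camera head is tilted, so lean the bottle to match. Do not touch the camera, and leave the other things on the lazy susan standing and lying where they are. Finish while still holding the bottle steady there: do not put it down or let go.

Things in the scene. Friction and masses are not known exactly. Their poses are not given: they have to be found in the camera images.
- small_bottle: the bottle to show, smallest of three: closed round amber glass bottle with a black cap, 120 mm tall over all, body 54 mm in diameter up to 70 mm, then a 12 mm high shoulder, a 24 mm thick neck 13 mm long and a cap 30 mm in diameter and 25 mm high at the top. Origin: centre of its underside; z along its axis to the cap. Stands upright on the lazy susan. 110 to 210 g.
- mid_bottle: bystander: closed round amber glass bottle with a black cap, 160 mm tall over all, body 64 mm in diameter up to 110 mm, then a 12 mm high shoulder, a 24 mm thick neck 13 mm long and a cap 30 mm in diameter and 25 mm high at the top. Origin: centre of its underside; z along its axis to the cap. Stands upright on the lazy susan.
- tall_bottle: bystander: closed round amber glass bottle with a black cap, 200 mm tall over all, body 60 mm in diameter up to 150 mm, then a 12 mm high shoulder, a 24 mm thick neck 13 mm long and a cap 30 mm in diameter and 25 mm high at the top. Origin: centre of its underside; z along its axis to the cap. Stands upright on the lazy susan.
- opener: bystander: flat steel bottle opener about 110 x 34 x 4 mm lying in the middle of the lazy susan. Origin near the middle of its underside; x along it to the ring end.
- ice_tray: bystander: small grey silicone ice cube tray, 84 x 56 x 22 mm, lying on the lazy susan. Origin: centre of its underside.
- susan_base: foot of the white plastic lazy susan. Origin: on the turning axis at shelf level. The round tray on it is 310 mm in diameter; the floor that things stand on is 20 mm above the shelf, its rim 30 mm above the shelf. The three bottles stand about 105 mm from the axis, about 180 mm apart, in any order and turned by any angle.
- susan (a joint): turn of the lazy susan's tray on its foot, rad, 0 at the start; it turns stiffly when pushed (0.15 N m). It need not be turned.
- camera_stand: fixed foot and fork of the inspection camera, screwed to the shelf: foot 85 x 85 x 10 mm, fork arms up to 80 mm high. Origin: centre of its underside; its -x side is the front, towards which the head leans. The whole camera stays below 115 mm above the shelf.
- lens (a point): centre of the lens glass on the camera head (black block 50 x 58 x 50 mm with a 42 mm wide metal lens barrel), about 100 mm above the shelf. Its z axis is the optical axis, pointing out of the lens: up and leaning 20 to 40 degrees from vertical towards the camera's front, which is roughly the robot's side. The head is stiff and stays as it is set.
- valve: fixed chrome valve with a round knob, 120 mm high, about 50 mm wide, on the shelf beyond the lazy susan's left side; not needed. Origin: centre of its foot.
Mind the look-alikes: they are no part of the job. What is shaped like the camera_stand but pink is not meant.

How it is judged (in metres and radians):
On the way:
1. the smallest bottle is lifted clear of the lazy susan in the fingers (height (world z) of small_bottle above 0.05 m and contact force between the fingers and small_bottle above 1 N), for 0.2 s.
At the end, for the whole second after the job is handed in: The smallest bottle is in the fingers, at rest, cap away from the lens, its underside centre 80-120 mm before the glass and within 20 mm of the optical axis each way, axes within 10 degrees, touching neither camera nor lazy susan; the other four things moved under 30 mm, not tipped (x of small_bottle in the frame of lens between -0.02 and 0.02 m and y of small_bottle in the frame of lens between -0.02 and 0.02 m and z of small_bottle in the frame of lens between 0.08 and 0.12 m and angle between the z axis of small_bottle and the z axis of lens, either way round below 0.175 rad and angle between small_bottle's own z axis and vertical below 1.2 rad and contact force between the fingers and small_bottle above 1 N and contact force between small_bottle and camera_stand below 0.1 N and contact force between small_bottle and susan_base below 0.1 N and linear speed of small_bottle below 0.02 m/s and angular speed of small_bottle below 0.15 rad/s and distance of each of mid_bottle, tall_bottle, opener, ice_tray from where it was at the start of the episode below 0.03 m and angle between each of mid_bottle, tall_bottle, opener, ice_tray's own z axis and vertical below 0.3 rad); the arm keeps its last pose, push and grip.
It fails at once if the camera is touched (contact force between camera_stand and anything else above 1 N).
It fails at once if another bottle, the opener or the tray is shifted or tipped (distance of any of mid_bottle, tall_bottle, opener, ice_tray from where it was at the start of the episode above 0.03 m or angle between any of mid_bottle, tall_bottle, opener, ice_tray's own z axis and vertical above 0.3 rad).
It also fails if it takes over 42 s, if anything falls off the work surface, if the arm or the gripper's body presses on something with over 40 N, if the wrist force passes 120 N, or if a joint passes its speed limit or range.

### The arm

A 6-joint arm with a two-finger parallel gripper is mounted at the origin on the work surface. World frame = base frame: x ahead of the robot, y to its left, z up, the work surface at z = 0. Lengths are in m, angles in degrees, forces in N, time in s.
With the tool pointing down it reaches from about 0.3 to 0.75 m from the base axis. Payload 8.5 kg.
Tool frame: the origin (TCP) lies at the very end of the fingers, on their centre line; the grasp point (between the pads) lies 19 mm behind it (grip_depth is the distance from the TCP to the grasp point, in m); z points along the fingers, y is the direction in which the jaws open and shut (so a half turn about z gives the same grasp; the last joint's range is limited). The gripper opens to 85 mm and grips with 20 to 120 N. Pads are 22 mm wide; open, the fingers measure 114 mm over their backs; the gripper's body (76 mm by 85 mm) begins 54 mm behind the grasp point. The pads swing forward as they close: fully open they stand 13 mm farther back than shut.
Start: joints at [62.664, 21.807, 74.336, -0, 83.858, -12.336], TCP at [0.142, 0.531, 0.231] pointing down, gripper open.
Joint ranges: [-178.18, 178.18], [-50.72, 133.34], [12.68, 142.11], [-81.47, 261.47], [9.98, 163.14], [-165.26, 165.26]. Speed limits (degrees/s): [136.94, 136.94, 180, 180, 180, 180].

### API

Orientations are given as a 3x3 rotation matrix whose columns are the frame's x, y, z axes.
In Python, from rig import observe, get_image, close_job, silhouettes, grip_depth gives the robot as it stands. The module is installed in compiled form; this text tells all that it offers.
- The arm moves only by the shell command python3 -m crank 'ROWS' [FORCE]. ROWS is a JSON object of lists of equal length, an entry for each row: "slide": the shift along the tool's x, y, z in m, a list of three; "roll": the turn about the tool's z in rad; "grip": the finger opening in m, from 0 to 0.0854. A call has exactly 8 rows; each row is the pose to reach, as a shift and turn from the pose commanded when the call began, along the tool's axes at that moment; what a row does not reach only later rows make up. A row lasts 1/10 s, in which the tool goes at most 50 mm and 8.59 degrees, less where a joint would pass 70% of its speed; a pose out of reach is approached as far as the arm can. A call with a gripper value outside its range is refused whole. The fingers move at their own pace and stop on an object; FORCE is the grip in N (left out, the last holds). Time passes only in rows, so rows that repeat a pose let the fingers close, or fill a call up. It gives the time, the measured TCP pose, the force and the opening at its end, in the units of the state.
- observe(): the state, without advancing time (a new reading comes with each control period).
- get_image(name): name is "side" or "top"; returns a dict with "frame" (384x512x3 uint8, red, green, blue), "fx", "fy", "cx", "cy" (pixels), "xyz" and "rotation" of the camera in the world. Camera axes: x right, y down, z forward; pixel columns grow to the right and rows downward; lengths in m; the calibration is good to about 2 mm. A picture is of the moment at which its call begins. There is no depth.
- close_job(): hands the job in, once; it reports no verdict.
Trained networks look in a picture, given as the dict that the camera call returned (one of the last four; its "shot" number tells which), for a name from the list of things; names that differ only in an ending like _2 or _b are one class to them, and where a whole thing is asked for, a point or a joint stands for the part that bears it (a point fixed in the world has none). Each returns a list of dicts, best first, with "confidence" (0 to 1); they miss things now and then, are a little off and sometimes report something else, mostly with a low value. They report only what shows in the picture. A call takes as long as a camera call. They do not tell look-alikes from the thing itself.
- silhouettes(target, picture): "pixels" (384x512 bool, what is visible of it) and "box" ([centre column, centre row, width, height] in pixels, round what is visible of it).
The state is a dict: "time_s": time; "q": joint angles; "qvel": joint speeds; "joint_efforts": joint torques, N m; "position": TCP position; "tool_rot": TCP orientation; "ft_force": force on the tool from outside, world axes, zero at the start; "wrist_torque": the same for the moment, N m; "grip_width": finger opening in m.
Only numpy, scipy, OpenCV 4.12 (cv2) and the standard library are available. Lean on these libraries where they do the work, as an engineer would, in place of code of your own. Each camera call takes 0.05 s, during which the arm holds its last target.

## Working session

There is one attempt and no reset: what is moved stays moved. The work goes in short steps, Python scripts to look and compute and a shell command to move; the robot and the scene stay as the last step left them, time stands still between calls to the robot, and variables do not carry over. Pictures are saved under pics/ and viewed, and the job is handed in when it is done.

```bash
mkdir -p pics; cat > look.py <<'E'
import cv2
from rig import *
def snap(n,fn):
    p=get_image(n); cv2.imwrite('pics/'+fn,cv2.cvtColor(p['frame'],cv2.COLOR_RGB2BGR)); return p
E
python3 - <<'E'
from look import *
import pickle,numpy as np
np.set_printoptions(precision=4,suppress=True)
out={}
for n in ['side','top']:
    p=snap(n,f'{n}0.png'); out[n]=p
    print(n,p['fx'],p['fy'],p['cx'],p['cy'],p['xyz'],np.array(p['rotation']).tolist())
    m={}
    for t in ['small_bottle','mid_bottle','tall_bottle','opener','ice_tray','susan_base','camera_stand','lens','valve']:
        try: r=silhouettes(t,p)
        except Exception as e: print(t,e); continue
        m[t]=r
        print(t,[(round(float(d['confidence']),2),[round(float(x),1) for x in d['box']]) for d in r])
    out[n+'_m']=m
pickle.dump(out,open('s0.pkl','wb'))
s=observe(); print(s, grip_depth)
E
```

```text
side 436.77630311975565 436.77630311975565 261.41720732634525 197.38461445411073 [0.53   1.013  0.7436] [[-0.9974540182327387, -0.02019001535836682, 0.0683947716656222], [-0.06760266346368649, 0.5730219807612755, -0.8167470168032693], [-0.022701572720391715, -0.8192912625216098, -0.5729279760596158]]
small_bottle [(0.87, [310.2, 231.6, 25.6, 53.5])]
mid_bottle [(0.57, [240.6, 210.0, 24.8, 64.8])]
tall_bottle [(0.81, [293.9, 177.8, 25.2, 68.5])]
opener [(0.77, [281.8, 230.8, 30.2, 25.9]), (0.41, [280.9, 234.6, 116.8, 76.0])]
ice_tray [(0.64, [268.9, 254.3, 38.5, 31.3]), (0.27, [259.6, 147.5, 26.9, 36.0])]
susan_base [(0.75, [281.1, 235.0, 118.5, 82.8])]
camera_stand [(0.88, [213.9, 146.4, 25.9, 37.5]), (0.73, [259.6, 148.7, 28.1, 37.3])]
lens [(0.72, [213.4, 138.8, 17.3, 22.7]), (0.7, [255.7, 142.0, 24.9, 25.4])]
valve []
top 419.6236068633527 419.6236068633527 256.6263402596708 195.94675200418558 [0.4559 0.0589 1.1112] [[-0.010286507224104948, -0.9896838115768527, 0.1428990583308401], [-0.9999431642929206, 0.009780321705495167, -0.004244230342281527], [0.0028028473004713794, -0.14293
[... 491 characters left out ...]
, [388.0, 122.8, 28.6, 20.0])]
valve [(0.87, [100.8, 248.4, 42.3, 24.5]), (0.57, [219.8, 177.9, 31.7, 31.4]), (0.5, [228.2, 223.3, 35.6, 39.2])]
{'time_s': 1.0, 'q': array([ 62.6646,  21.8058,  74.3355,   0.0002,  83.8577, -12.3366]), 'qvel': array([ 0.018 , -0.0873, -0.0691,  0.0794,  0.0365,  0.036 ]), 'joint_efforts': array([ -0.0009, -44.8331, -23.1465,  -0.0002,   0.0004,  -0.    ]), 'position': array([0.1423, 0.5312, 0.2313]), 'tool_rot': array([[-0.9659,  0.2588,  0.    ],
       [ 0.2588,  0.9659,  0.    ],
       [-0.    ,  0.    , -1.    ]]), 'ft_force': array([ 0.2321, -0.0675,  0.3994]), 'wrist_torque': array([-0.0313, -0.0007,  0.0903]), 'grip_width': 0.08549936362319692} 0.0187
```

View pics/side0.png

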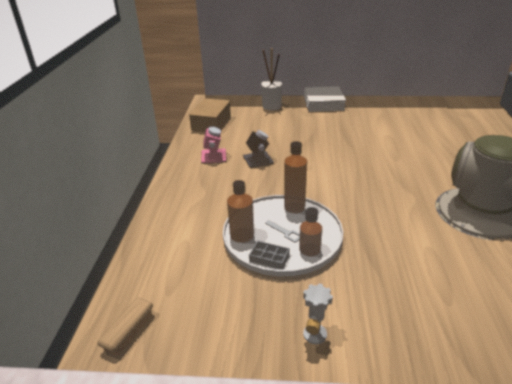

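View pics/top0.png

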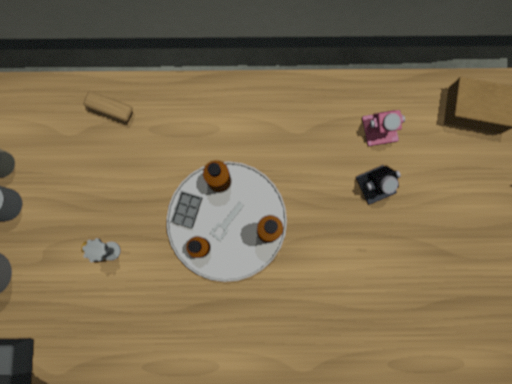

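```bash
python3 - <<'E'
import cv2,numpy as np
s=cv2.imread('pics/side0.png');t=cv2.imread('pics/top0.png')
a=cv2.resize(s[110:290,190:360],None,fx=3,fy=3,interpolation=cv2.INTER_CUBIC)
cv2.imwrite('pics/side0c.png',a)
b=cv2.resize(t[95:275,340:430],None,fx=3.3,fy=3.3,interpolation=cv2.INTER_CUBIC)
c=cv2.resize(t[150:290,160:300],None,fx=3.3,fy=3.3,interpolation=cv2.INTER_CUBIC)
H=max(b.shape[0],c.shape[0])
pad=lambda i:cv2.copyMakeBorder(i,0,H-i.shape[0],0,4,cv2.BORDER_CONSTANT)
cv2.imwrite('pics/top0c.png',np.hstack([pad(b),pad(c)]))
E
```

```text
(no output)
```

View pics/side0c.png

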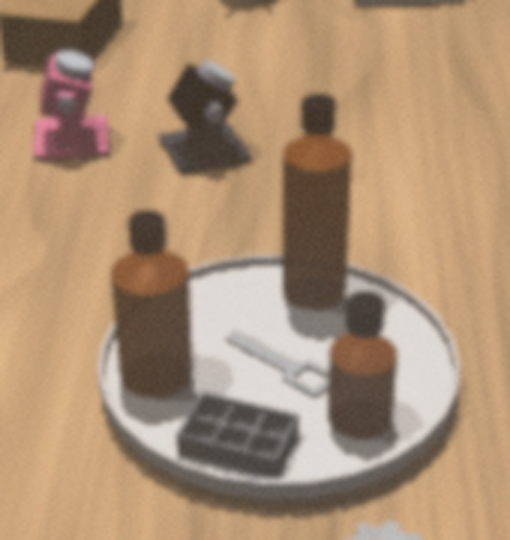

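View pics/top0c.png

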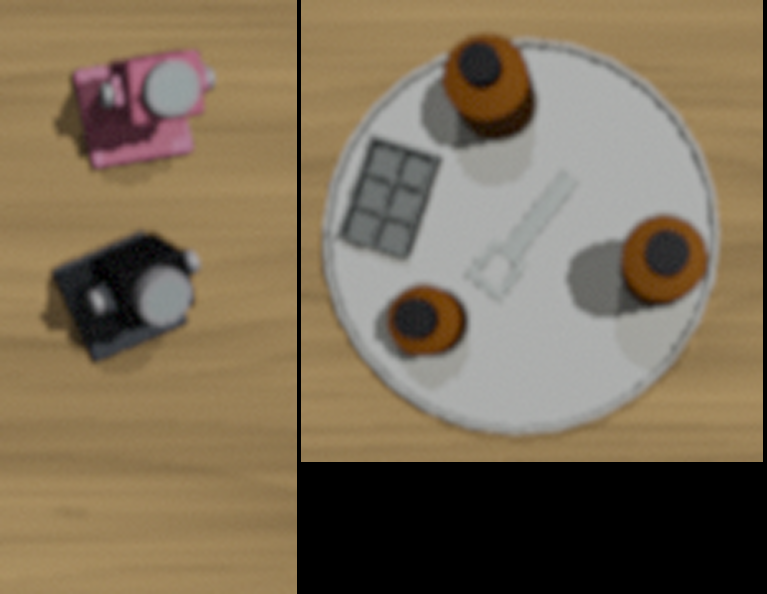

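```bash
cat > geo.py <<'E'
import numpy as np
def ray(p,u,v):
    d=np.array(p['rotation'])@np.array([(u-p['cx'])/p['fx'],(v-p['cy'])/p['fy'],1.]); return np.array(p['xyz'],float),d/np.linalg.norm(d)
def plane(p,u,v,z):
    o,d=ray(p,u,v); return o+d*(z-o[2])/d[2]
def tri(obs):
    A=np.zeros((3,3));b=np.zeros(3)
    for p,u,v in obs:
        o,d=ray(p,u,v);M=np.eye(3)-np.outer(d,d);A+=M;b+=M@o
    x=np.linalg.solve(A,b); r=[np.linalg.norm((np.eye(3)-np.outer(d,d))@(x-o)) for o,d in [ray(*q) for q in obs]]
    return x,r
def proj(p,X):
    c=np.array(p['rotation']).T@(np.asarray(X,float)-np.array(p['xyz'])).T.reshape(3,-1) if False else np.array(p['rotation']).T@(np.atleast_2d(X)-np.array(p['xyz'])).T
    return np.stack([p['fx']*c[0]/c[2]+p['cx'],p['fy']*c[1]/c[2]+p['cy']],1)
E
python3 - <<'E'
from geo import *; import pickle,cv2
np.set_printoptions(precision=4,suppress=True)
o=pickle.load(open('s0.pkl','rb')); T,S=o['top'],o['side']
b=lambda v,t:o[v+'_m'][t][0]['box']
bt,bs=b('top','susan_base'),b('side','susan_base')
print('susan',plane(T,bt[0],bt[1],.03),plane(S,bs[0],bs[1],.02))
for t,z in [('ice_tray',.042),('opener',.024)]:
    print(t,plane(T,*b('top',t)[:2],z))
# bottle mask fit: silhouette of solid of revolution
spec={'small_bottle':(.12,.027,.07),'mid_bottle':(.16,.032,.11),'tall_bottle':(.2,.03,.15)}
from scipy.optimize import minimize
def hullmask(p,x,y,s):
    H,R,hb=s; m=np.zeros((384,512),np.uint8); a=np.linspace(0,2*np.pi,40)
    def rings(lst):
        P=np.concatenate([np.stack([x+r*np.cos(a),y+r*np.sin(a),0*a+.02+z],1) for r,z in lst]); 
        cv2.fillConvexPoly(m,cv2.convexHull((proj(p,P)*16).astype(np.int32)),1,shift=4)
    rings([(R,0),(R,hb)]);rings([(R,hb),(.012,hb+.012)]);rings([(.012,hb+.012),(.012,hb+.025)]);rings([(.015,H-.025),(.015,H)])
    return m>0
for t,s in spec.items():
    x0=plane(T,*b('top',t)[:2],.08)[:2]
    MT,MS=[o[v+'_m'][t][0]['pixels'] for v in('top','side')]
    f=lambda q: sum(1-(h&M).sum()/(h|M).sum() for h,M in((hullmask(T,*q,s),MT),(hullmask(S,*q,s),MS)))
    r=minimize(f,x0,method='Nelder-Mead',options=dict(initial_simplex=x0+np.array([[0,0],[.02,0],[0,.02]])))
    print(t,x0,r.x,r.fun)
for v,(c,rr,k) in dict(top=((350,410),(160,212),7),side=((232,282),(122,172),7)).items():
    im=cv2.cvtColor(o[v]['frame'],cv2.COLOR_RGB2BGR)[rr[0]:rr[1],c[0]:c[1]]
    im=cv2.resize(im,None,fx=k,fy=k,interpolation=cv2.INTER_CUBIC); im=np.clip(im.astype(float)*1.4,0,255).astype(np.uint8)
    for i in range(0,im.shape[1],70): cv2.putText(im,str(c[0]+i//7),(i,10),0,.35,(255,255,255),1); cv2.line(im,(i,12),(i,18),(255,255,255),1)
    for i in range(0,im.shape[0],70): cv2.putText(im,str(rr[0]+i//7),(0,i+4),0,.35,(0,255,255),1)
    globals()[v]=im
H=max(top.shape[0],side.shape[0]); pad=lambda i:cv2.copyMakeBorder(i,0,H-i.shape[0],0,4,cv2.BORDER_CONSTANT)
cv2.imwrite('pics/cam0.png',np.hstack([pad(top),pad(side)]))
E
```

```text
susan [0.549  0.1309 0.03  ] [0.5543 0.148  0.02  ]
ice_tray [0.5837 0.2352 0.042 ]
opener [0.55   0.1295 0.024 ]
small_bottle [0.4789 0.1922] [0.4833 0.1996] 0.1698726566128126
mid_bottle [0.6601 0.1438] [0.6569 0.1504] 0.20070978617691426
tall_bottle [0.5191 0.0223] [0.5216 0.0255] 0.17695548445101505
```

View pics/cam0.png

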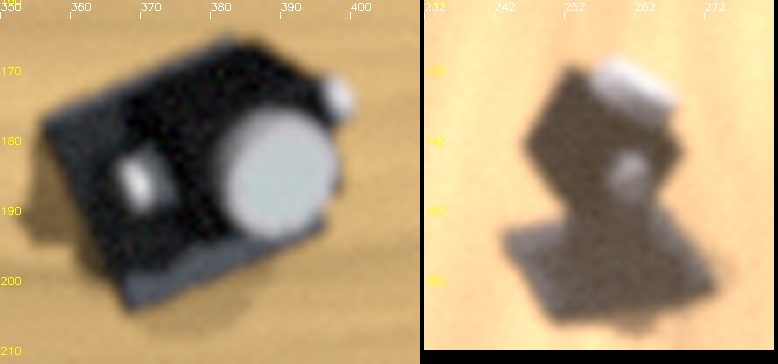

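```bash
cat > fitcam.py <<'E'
from geo import *; import pickle,cv2
from scipy.optimize import differential_evolution,minimize
np.set_printoptions(precision=4,suppress=True)
o=pickle.load(open('s0.pkl','rb')); T,S=o['top'],o['side']
print('knob near',tri([(T,370.2,185.5),(S,260.2,147)]))
K=6
win={'top':(350,160,60,52),'side':(232,122,50,50)}
obs={}
for v,p in(('top',T),('side',S)):
    x,y,w,h=win[v]; im=cv2.resize(p['frame'][y:y+h,x:x+w],None,fx=K,fy=K,interpolation=cv2.INTER_CUBIC).astype(float)
    im=np.clip(im,0,255); hsv=cv2.cvtColor(im.astype(np.uint8),cv2.COLOR_RGB2HSV); 
    sat=(im.max(2)-im.min(2))/(im.max(2)+1); 
    wood=(im[...,0]-im[...,2])>30
    bright=(~wood)&(im.mean(2)>(115))
    n,l,st,ce=cv2.connectedComponentsWithStats(bright.astype(np.uint8))
    k=1+np.argmax(st[1:,4]); B=l==k
    D=(~wood); n,l,st,_=cv2.connectedComponentsWithStats(D.astype(np.uint8)); D=l==1+np.argmax(st[1:,4])
    obs[v]=(B,D,p); print(v,B.sum()/K/K,D.sum()/K/K,ce[k]/K+np.array([x,y]))
def hull(m,v,P):
    p=obs[v][2]; x,y,w,h=win[v]; q=(proj(p,P)-[x-.5,y-.5])*K-.5
    cv2.fillConvexPoly(m,cv2.convexHull((q*16).astype(np.int32)),1,shift=4)
a=np.linspace(0,2*np.pi,48)
def model(q,v):
    x,y,yaw,zp,t,d,L,dx=q
    R=np.array([[np.cos(yaw),-np.sin(yaw),0],[np.sin(yaw),np.cos(yaw),0],[0,0,1]])
    Ry=np.array([[np.cos(-t),0,np.sin(-t)],[0,1,0],[-np.sin(-t),0,np.cos(-t)]])
    W=lambda P:np.atleast_2d(P)@R.T+[x,y,0]
    Hd=lambda P:W(np.atleast_2d(P)@Ry.T+[dx,0,zp])
    m=np.zeros(obs[v][0].shape,np.uint8); b=m.copy()
    box=lambda l,h:np.array([[i,j,k] for i in(l[0],h[0]) for j in(l[1],h[1]) for k in(l[2],h[2])])
    hull(m,v,W(box((-.0425,-.0425,0),(.0425,.0425,.01))))
    hull(m,v,Hd(box((-.025,-.029,-.025),(.025,.029,.025))))
    c=lambda z:np.stack([.021*np.cos(a),.021*np.sin(a),0*a+z],1)
    C=Hd(np.concatenate([c(d-L),c(d)])); hull(b,v,C); hull(m,v,C)
    for s in(-1,1): hull(m,v,W(box((-.012+dx,s*.034-.004,0.01),(.012+dx,s*.034+.004,.08))))
    return b>0,m>0,Hd([0,0,d])[0],Hd([0,0,1])[0]-Hd([0,0,0])[0]
iou=lambda A,B:(A&B).sum()/max(1,(A|B).sum())
def f(q):
    s=0
    for v in obs:
        b,m,_,_=model(q,v); s+=2-iou(b,obs[v][0])-iou(m,obs[v][1])
    return s
c=plane(T,376.5,185,.005); print('foot',c)
bd=[(c[0]-.02,c[0]+.02),(c[1]-.02,c[1]+.02),(0.1,.8),(.04,.08),(.3,.75),(.03,.05),(.006,.02),(-.02,.02)]
for sd in (0,1):
    r=differential_evolution(f,bd,seed=sd,maxiter=60,popsize=10,tol=1e-6)
    q=r.x; _,_,l,n=model(q,'top'); print(r.fun,q,'tilt',np.degrees(q[4]),'lens',l,'n',n)
np.save('cam.npy',np.r_[l,n])
ims=[]
for v in obs:
    x,y,w,h=win[v]; im=cv2.resize(cv2.cvtColor(obs[v][2]['frame'],cv2.COLOR_RGB2BGR)[y:y+h,x:x+w],None,fx=K,fy=K)
    b,m,_,_=model(q,v)
    for M,cl in((b,(0,0,255)),(m,(0,255,0)),(obs[v][0],(255,0,255))):
        cc,_=cv2.findContours(M.astype(np.uint8),cv2.RETR_EXTERNAL,cv2.CHAIN_APPROX_NONE); cv2.drawContours(im,cc,-1,cl,1)
    ims.append(cv2.copyMakeBorder(im,0,320-im.shape[0],0,4,cv2.BORDER_CONSTANT))
cv2.imwrite('pics/camfit.png',np.hstack(ims))
E
python3 fitcam.py
```

```text
knob near (array([ 0.632 , -0.2323,  0.0684]), [np.float64(0.0016974987537973832), np.float64(0.0016974987537974097)])
top 189.63888888888889 1158.638888888889 [390.4455 185.1561]
side 42.5 662.25 [261.5462 133.8168]
foot [ 0.6421 -0.2669  0.005 ]
0.7431918650753924 [ 0.6449 -0.2659  0.4641  0.0687  0.6407  0.0339  0.0061 -0.0007] tilt 36.70862816606744 lens [ 0.6262 -0.2753  0.0958] n [-0.5345 -0.2675  0.8017]
0.734421130760601 [ 0.6442 -0.2661  0.4489  0.0652  0.6197  0.038   0.0061  0.0024] tilt 35.50672759211763 lens [ 0.6264 -0.2746  0.0961] n [-0.5233 -0.252   0.814 ]
```

View pics/camfit.png

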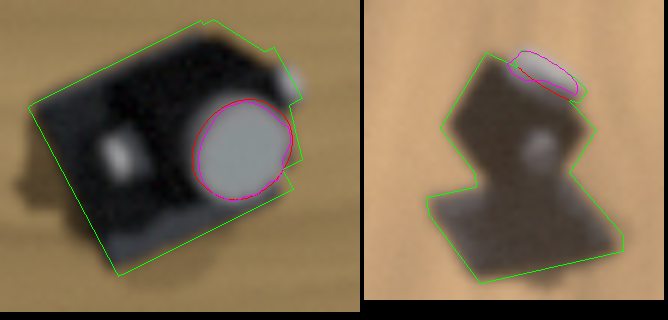

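```bash
python3 - <<'E'
from geo import *; import pickle
np.set_printoptions(precision=4,suppress=True)
o=pickle.load(open('s0.pkl','rb')); T,S=o['top'],o['side']
print('cap top',plane(T,195.2,246.4,.14),'side',plane(S,312,209.5,.14))
for n,(a,b) in dict(mid=(213.9,169.7),tall=(270.8,226.8)).items(): print(n,plane(T,a,b,.18 if n=='mid' else .22))
# rim extremes
l=plane(T,166.8,220,.03);r=plane(T,287.2,220,.03);u=plane(T,227,162,.03);d=plane(T,227,280.2,.03);print(l,r,u,d)
# predicted rim outline check
import cv2
im=cv2.cvtColor(T['frame'],cv2.COLOR_RGB2BGR).copy(); im2=cv2.cvtColor(S['frame'],cv2.COLOR_RGB2BGR).copy()
a=np.linspace(0,6.283,100); c=(.551,.128)
for p,i in((T,im),(S,im2)):
    P=proj(p,np.stack([c[0]+.155*np.cos(a),c[1]+.155*np.sin(a),0*a+.03],1))
    cv2.polylines(i,[(P*16).astype(np.int32)],True,(0,0,255),1,shift=4)
    for z,rr in((.02,.027),(.09,.027),(.14,.015)):
        P=proj(p,np.stack([.482+rr*np.cos(a),.1985+rr*np.sin(a),0*a+z],1)); cv2.polylines(i,[(P*16).astype(np.int32)],True,(0,255,0),1,shift=4)
A=cv2.resize(im[155:290,155:295],None,fx=2.8,fy=2.8);B=cv2.resize(im2[190:280,215:350],None,fx=2.8,fy=2.8)
h=max(A.shape[0],B.shape[0]);pad=lambda i:cv2.copyMakeBorder(i,0,h-i.shape[0],0,4,cv2.BORDER_CONSTANT)
cv2.imwrite('pics/chk.png',np.hstack([pad(A),pad(B)]))
v=o['top_m']['valve'][0]['box'];print('valve',plane(T,v[0]-v[2]/2,v[1],.1),plane(T,v[0]+v[2]/2,v[1],.0))
E
```

```text
cap top [0.4804 0.1971 0.14  ] side [0.4819 0.1971 0.14  ]
mid [0.6513 0.1509 0.18  ]
tall [0.5181 0.0257 0.22  ]
[0.5516 0.2867 0.03  ] [ 0.5485 -0.024   0.03  ] [0.7031 0.1314 0.03  ] [0.3975 0.1314 0.03  ]
valve [0.4795 0.4786 0.1   ] [0.4807 0.4092 0.    ]
```

View pics/chk.png

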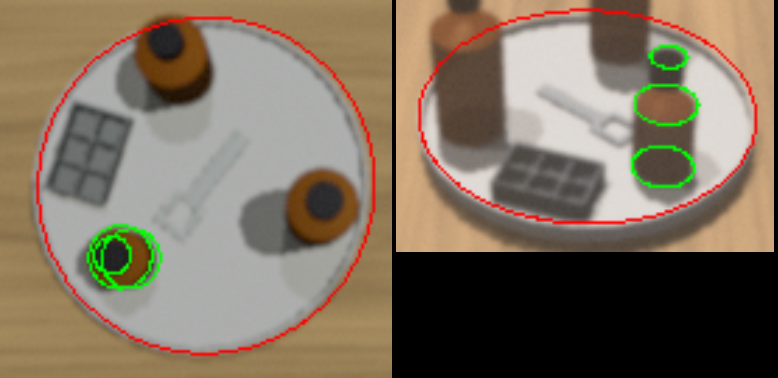

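```bash
python3 -m crank '{"slide":[[-0.02,-0.012,0],[-0.06,-0.034,0],[-0.10,-0.057,0.0],[-0.14,-0.08,0],[-0.18,-0.102,0],[-0.22,-0.125,0],[-0.26,-0.147,0],[-0.30,-0.17,0]],"roll":[0,-0.05,-0.1,-0.15,-0.2,-0.262,-0.262,-0.262],"grip":[0.06,0.06,0.06,0.06,0.06,0.06,0.06,0.06]}' 30
```

```text
time_s: 1.8
position: [0.3893, 0.2879, 0.2315]
tool_rot: [[-1.0, -0.0, 0.0], [-0.0, 1.0, 0.0], [-0.0, 0.0, -1.0]]
ft_force: [-0.1, 0.8, 0.2]
grip_width: 0.0596
```

```bash
python3 -m crank '{"slide":[[-0.03,-0.03,0],[-0.06,-0.06,0.01],[-0.085,-0.085,0.02],[-0.0925,-0.092,0.03],[-0.0925,-0.092,0.05],[-0.0925,-0.092,0.06],[-0.0925,-0.092,0.06],[-0.0925,-0.092,0.06]],"roll":[0,0,0,0,0,0,0,0],"grip":[0.06,0.06,0.06,0.06,0.06,0.06,0.06,0.06]}' 30
python3 - <<'E'
from look import *; import numpy as np
for n in('side','top'): p=snap(n,n+'1.png')
s=cv2.imread('pics/side1.png');t=cv2.imread('pics/top1.png')
cv2.imwrite('pics/c1.png',np.hstack([cv2.resize(s[130:270,240:370],(520,560)),cv2.resize(t[200:300,150:220],None,fx=4,fy=5.6)[:560]]))
E
```

```text
time_s: 2.6
position: [0.4805, 0.198, 0.1719]
tool_rot: [[-1.0, -0.001, 0.001], [-0.001, 1.0, 0.0], [-0.001, 0.0, -1.0]]
ft_force: [-0.6, -0.8, -0.1]
grip_width: 0.0603
```

View pics/c1.png

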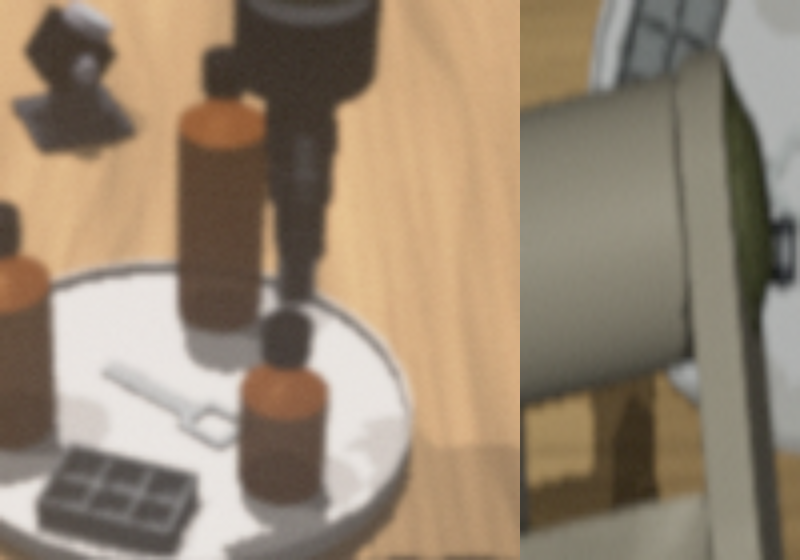

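```bash
python3 -c "
import pickle;from geo import *
o=pickle.load(open('s0.pkl','rb'));print(proj(o['side'],[[.4805,.198,.1719],[.481,.197,.14]]))"
python3 -m crank '{"slide":[[0,0,0.02],[0,0,0.04],[0,0,0.055],[0,0,0.063],[0,0,0.063],[0,0,0.063],[0,0,0.063],[0,0,0.063]],"roll":[0,0,0,0,0,0,0,0],"grip":[0.06,0.06,0.06,0.06,0.06,0.02,0.02,0.02]}' 30
```

```text
[[313.23366917 198.42879945]
 [312.3781463  209.47150298]]
time_s: 3.5
position: [0.4812, 0.1977, 0.1093]
tool_rot: [[-1.0, -0.0, 0.002], [-0.0, 1.0, 0.001], [-0.002, 0.001, -1.0]]
ft_force: [-0.7, 0.9, 4.0]
grip_width: 0.0291
```

```bash
python3 - <<'E'
from look import *; import numpy as np
for n in('side',): p=snap(n,n+'2.png')
print(observe()['grip_width'],observe()['ft_force'])
s=cv2.imread('pics/side2.png')
cv2.imwrite('pics/c2.png',cv2.resize(s[130:270,240:370],(520,560)))
E
```

```text
0.028894551494231143 [-0.94160202  0.69415493  5.77751518]
```

View pics/c2.png

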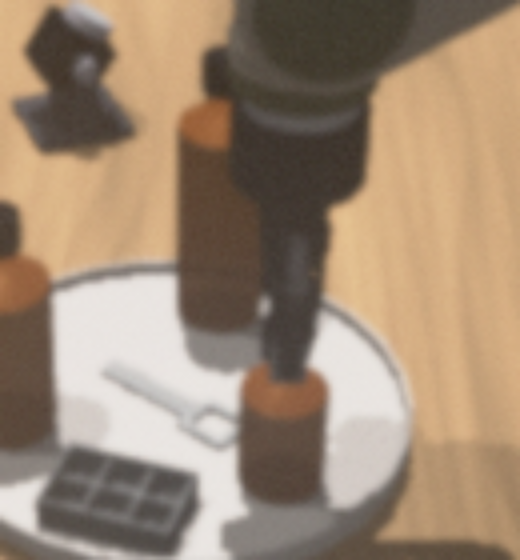

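```bash
python3 -m crank '{"slide":[[0,0,-0.01],[0,0,-0.03],[0,0,-0.055],[0,0,-0.08],[0,0,-0.08],[0.03,-0.015,-0.08],[0.07,-0.03,-0.08],[0.11,-0.05,-0.08]],"roll":[0,0,0,0,0,0,0,0],"grip":[0.02,0.02,0.02,0.02,0.02,0.02,0.02,0.02]}' 30
python3 - <<'E'
from look import *
snap('side','side3.png');print(observe()['grip_width'])
E
```

```text
time_s: 4.35
position: [0.3687, 0.147, 0.1874]
tool_rot: [[-1.0, -0.001, -0.002], [-0.001, 1.0, -0.0], [0.002, -0.0, -1.0]]
ft_force: [0.2, -0.7, -0.5]
grip_width: 0.0292
0.029334720320630708
```

View pics/side3.png

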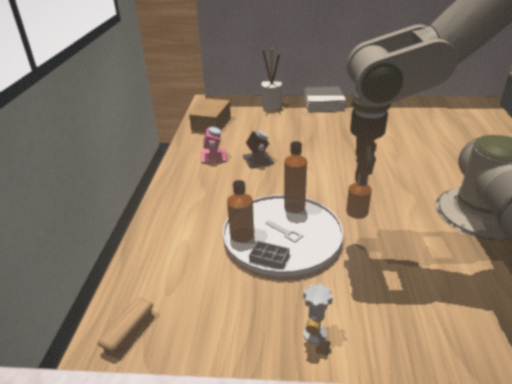

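```bash
python3 -m crank '{"slide":[[0.02,-0.01,0],[0.034,-0.016,0.0],[0.034,-0.016,0.025],[0.034,-0.016,0.05],[0.034,-0.016,0.07],[0.034,-0.016,0.087],[0.034,-0.016,0.087],[0.034,-0.016,0.087]],"roll":[0,0,0,0,0,0,0,0],"grip":[0.02,0.02,0.02,0.02,0.02,0.02,0.02,0.02]}' 30
python3 - <<'E'
from look import *
snap('side','side4.png')
s=cv2.imread('pics/side4.png')
cv2.imwrite('pics/c4.png',cv2.resize(s[110:290,220:420],(800,600)))
E
```

```text
time_s: 5.2
position: [0.3365, 0.1314, 0.1014]
tool_rot: [[-1.0, -0.0, -0.001], [-0.0, 1.0, -0.0], [0.001, -0.0, -1.0]]
ft_force: [-0.2, 0.6, -2.0]
grip_width: 0.029
```

View pics/c4.png

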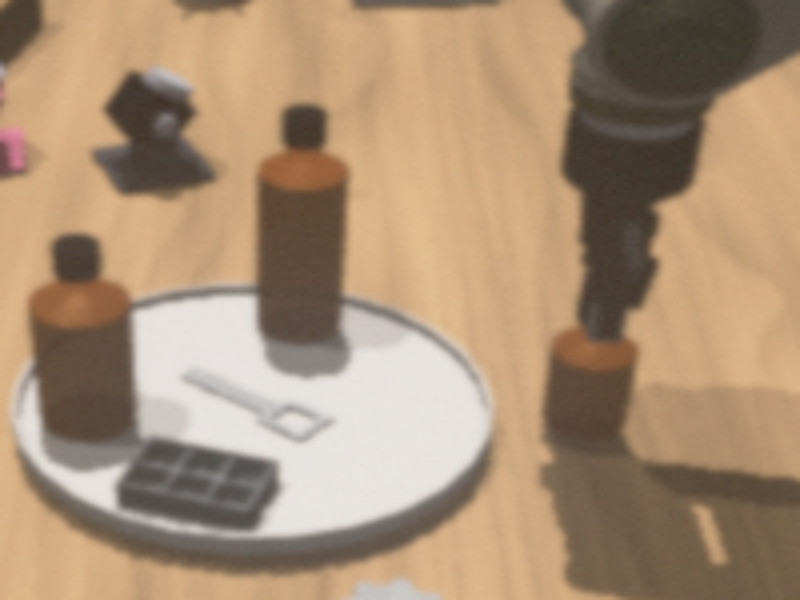

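```bash
python3 -m crank '{"slide":[[-0.012,0,0],[-0.024,0,0],[-0.03,0,0],[-0.036,0,0],[-0.042,0,0],[-0.05,0,0],[-0.058,0,0],[-0.058,0,0]],"roll":[0,0,0,0,0,0,0,0],"grip":[0.02,0.02,0.02,0.02,0.02,0.02,0.02,0.02]}' 20
python3 - <<'E'
from look import *
snap('side','side5.png')
s=cv2.imread('pics/side5.png')
cv2.imwrite('pics/c5.png',cv2.resize(s[110:290,220:420],(800,600)))
E
```

```text
time_s: 6.05
position: [0.3958, 0.1314, 0.1013]
tool_rot: [[-1.0, 0.0, 0.001], [0.0, 1.0, 0.0], [-0.001, 0.0, -1.0]]
ft_force: [-2.1, 0.1, 1.0]
grip_width: 0.0291
```

View pics/c5.png

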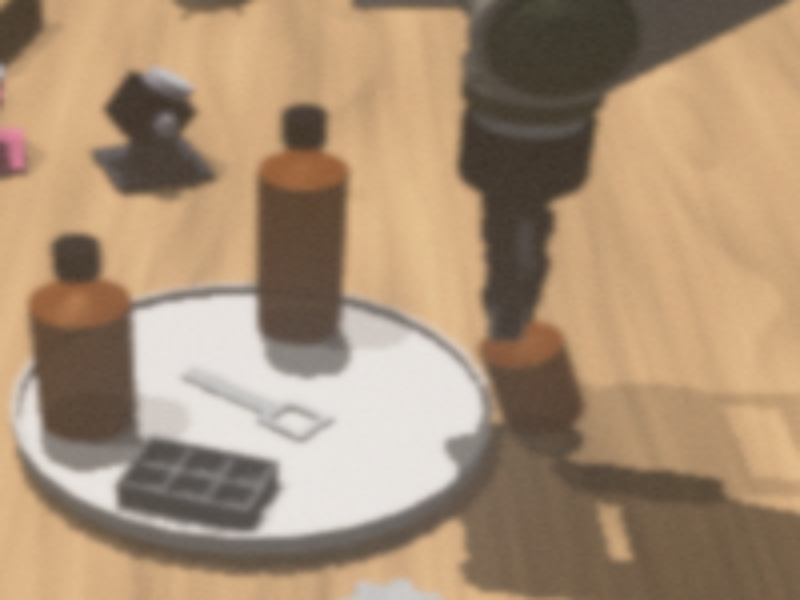

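```bash
python3 -m crank '{"slide":[[-0.006,0,0],[-0.012,0,0],[-0.018,0,0],[-0.023,0,0],[-0.027,0,0],[-0.03,0,0],[-0.03,0,0],[-0.03,0,0]],"roll":[0,0,0,0,0,0,0,0],"grip":[0.02,0.02,0.02,0.02,0.02,0.02,0.02,0.02]}' 20
python3 - <<'E'
from look import *
snap('side','side6.png')
s=cv2.imread('pics/side6.png')
cv2.imwrite('pics/c6.png',cv2.resize(s[110:290,220:420],(800,600)))
E
```

```text
time_s: 6.9
position: [0.4249, 0.1314, 0.1014]
tool_rot: [[-1.0, -0.0, 0.001], [-0.0, 1.0, -0.0], [-0.001, -0.0, -1.0]]
ft_force: [-2.9, 0.6, -0.8]
grip_width: 0.0292
```

View pics/c6.png

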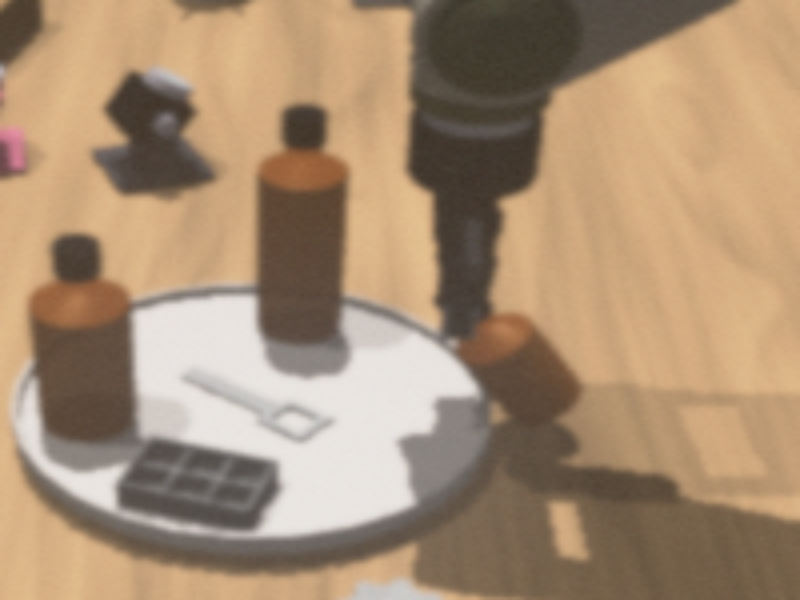

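```bash
python3 -m crank '{"slide":[[0,0,0],[0,0,0],[0,0,0],[0.005,0,-0.01],[0.015,0,-0.03],[0.02,0,-0.06],[0.02,0,-0.1],[0.02,0,-0.1]],"roll":[0,0,0,0,0,0,0,0],"grip":[0.02,0.02,0.02,0.02,0.02,0.02,0.02,0.02]}' 100
cat > fitb.py <<'E'
import sys,cv2,pickle
from geo import *
from look import *
from scipy.optimize import minimize
np.set_printoptions(precision=4,suppress=True)
a=np.linspace(0,2*np.pi,40)
def bm(p,o,n):
    n=n/np.linalg.norm(n); e1=np.cross(n,[0,1,0.1]);e1/=np.linalg.norm(e1);e2=np.cross(n,e1)
    m=np.zeros((384*4,512*4),np.uint8)
    def R(l):
        P=np.concatenate([o+z*n+r*(np.outer(np.cos(a),e1)+np.outer(np.sin(a),e2)) for r,z in l])
        cv2.fillConvexPoly(m,cv2.convexHull(((proj(p,P)*4+1.5)*16).astype(np.int32)),1,shift=4)
    R([(.027,0),(.027,.07)]);R([(.027,.07),(.012,.082)])
    return m>0
def fit(tag,lean0,th0,views=('side','top'),off=.108):
    s=observe(); tcp=np.array(s['position']); Rt=np.array(s['tool_rot']); g=tcp-.019*Rt[:,2]
    M=[]
    for v in views:
        p=snap(v,f'{v}{tag}.png'); r=silhouettes('small_bottle',p)
        if not r: print(v,'none'); continue
        im=p['frame'].astype(int); k=np.ones((7,7),np.uint8)
        near=cv2.dilate(r[0]['pixels'].astype(np.uint8),k)>0
        amber=near&(im[...,0]>im[...,2]*1.75+8)   # amber body only
        amb=cv2.resize(r[0]['pixels'].astype(np.uint8)*255,None,fx=4,fy=4,interpolation=cv2.INTER_LINEAR)>127
        M.append((v,p,amb)); print(v,r[0]['confidence'],r[0]['box'],r[0]['pixels'].sum())
    def un(q):
        l,t,h=q[0],q[1],q[2]; n=np.array([np.sin(t)*np.cos(l),np.sin(t)*np.sin(l),np.cos(t)]); return g-h*n,n
    def f(q):
        o,n=un(q); c=0.5*((q[2]-off)/.004)**2*.02+.5*((q[0]-lean0)/.06)**2*.02
        for v,p,A in M:
            B=bm(p,o,n); c+=1-(A&B).sum()/(A|B).sum()
        return c
    x0=np.array([lean0,th0,off])
    r=minimize(f,x0,method='Nelder-Mead',options=dict(initial_simplex=x0+np.array([[0,0,0],[.1,0,0],[0,.15,0],[0,0,.006]]),maxiter=150))
    o,n=un(r.x); print('cost',r.fun,'lean deg',np.degrees(r.x[0]),'tilt',np.degrees(r.x[1]),'h',r.x[2]); print('tcp',tcp,'underside',o,'n',n)
    tiles=[]
    for v,p,A in M:
        B=bm(p,o,n); im=cv2.resize(cv2.cvtColor(p['frame'],cv2.COLOR_RGB2BGR),None,fx=4,fy=4)
        for X,c in((A,(255,0,255)),(B,(0,255,0))):
            cc,_=cv2.findContours(X.astype(np.uint8),cv2.RETR_EXTERNAL,cv2.CHAIN_APPROX_NONE);cv2.drawContours(im,cc,-1,c,1)
        u,w=(proj(p,g)[0]*4).astype(int); u=np.clip(u,200,2048-200);w=np.clip(w,200,1536-200); tiles.append(im[w-200:w+200,u-200:u+200])
    cv2.imwrite(f'pics/fit{tag}.png',np.hstack(tiles))
    return o,n,r.x,tcp
if __name__=='__main__': fit(sys.argv[1],np.radians(float(sys.argv[2])),np.radians(35))
E
python3 fitb.py 7 0
```

```text
time_s: 7.75
position: [0.407, 0.1316, 0.2064]
tool_rot: [[-1.0, -0.0, 0.012], [-0.0, 1.0, 0.0], [-0.012, 0.0, -1.0]]
ft_force: [1.1, -0.7, -1.7]
grip_width: 0.0279
side 0.96 [361.9, 184.8, 32.1, 39.8] 749
top none
cost 0.10887133394030915 lean deg 1.195843580579638 tilt 31.765961060065735 h 0.1072085946072178
tcp [0.407  0.1316 0.2064] underside [0.3503 0.1304 0.1343] n [0.5263 0.011  0.8502]
```

View pics/fit7.png

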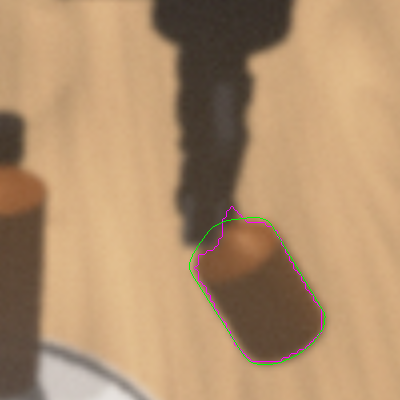

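```bash
sed -e 's/(im.mean(2)>(115))/(im.mean(2)>(115 if v=="top" else 105))/' -e 's/^for sd in (0,1):/for td in (26,30,33,36,39,42):\n    bd[4]=(np.radians(td),np.radians(td)+1e-4); sd=0/' -e 's/maxiter=60/maxiter=45/' -e "s/^np.save.*//" -e "s/camfit.png/camfit2.png/" fitcam.py > fc2.py; python3 fc2.py
python3 - <<'E'
import pickle;o=pickle.load(open('s0.pkl','rb'))
im=o['side']['frame']; print(im[126:144,250:272].mean(2).astype(int)); print((im[126:144,250:272,0].astype(int)-im[126:144,250:272,2]))
E
```

```text
knob near (array([ 0.632 , -0.2323,  0.0684]), [np.float64(0.0016974987537973832), np.float64(0.0016974987537974097)])
top 189.63888888888889 1158.638888888889 [390.4455 185.1561]
side 48.166666666666664 662.25 [261.4756 134.0455]
foot [ 0.6421 -0.2669  0.005 ]
0.7395331375247217 [ 0.6435 -0.2659  0.4531  0.059   0.4538  0.0425  0.0061  0.0013] tilt 26.002174674958987 lens [ 0.6279 -0.2734  0.0971] n [-0.3942 -0.1919  0.8988]
0.7268320797704765 [ 0.6436 -0.2663  0.4246  0.0616  0.5236  0.0404  0.006   0.0023] tilt 30.001442838717942 lens [ 0.6273 -0.2737  0.0966] n [-0.4556 -0.206   0.866 ]
0.7240392138642257 [ 0.6439 -0.2666  0.4207  0.0637  0.576   0.0387  0.0062  0.0026] tilt 33.004492651033736 lens [ 0.627  -0.2742  0.0961] n [-0.4972 -0.2225  0.8386]
0.7268986053138854 [ 0.6439 -0.266   0.4475  0.0665  0.6284  0.0364  0.0061  0.0018] tilt 36.004741204162066 lens [ 0.6262 -0.2745  0.096 ] n [-0.53   -0.2544  0.809 ]
0.7429856472146034 [ 0.6439 -0.2658  0.4436  0.0688  0.6807  0.0355  0.0062  0.0023] tilt 39.00215290037142 lens [ 0.6258 -0.2744  0.0964] n [-0.5684 -0.2701  0.7771]
[... 2385 characters left out ...]
80 77 76]
 [53 34 22 18 16 11  9  8  2  6  6  4  1  3  6 16 33 56 71 79 80 76]
 [41 24 19 18 17 15 11  8  8  7  8  8  5  4  2  5 17 37 60 75 78 77]
 [31 21 17 17 21 16 16 11 11  8 10  8  8  6  8  6 11 26 52 71 79 78]
 [23 18 18 20 20 20 16 18 14 11 11  9 12 11 10 10 15 31 57 75 80 77]
 [20 18 16 21 20 17 20 20 19 16 14 14 11  9 10 14 24 46 66 78 80 78]
 [20 20 20 19 19 22 19 21 22 20 21 15 15 14 14 17 30 54 72 77 80 79]
 [19 18 20 19 18 19 22 19 20 22 22 21 18 18 17 18 32 49 67 77 79 77]
 [20 19 19 19 19 19 24 20 22 19 17 21 20 19 18 21 26 40 58 71 77 78]
 [20 19 20 20 21 18 24 21 19 19 19 19 19 19 18 23 22 32 50 63 75 77]
 [21 22 19 20 20 22 21 23 18 17 15 13 14 15 18 23 22 26 40 58 75 79]]
```

```bash
python3 -m crank '{"slide":[[0,0,-0.02],[0,0,-0.05],[0,0,-0.085],[0,-0.01,-0.12],[0,-0.03,-0.14],[0,-0.055,-0.15],[0,-0.08,-0.15],[0,-0.10,-0.15]],"roll":[0.06,0.16,0.27,0.39,0.51,0.63,0.75,0.87],"grip":[0.02,0.02,0.02,0.02,0.02,0.02,0.02,0.02]}' 100; python3 -c "
from rig import observe
s=observe();print(s['q'])"
```

```text
time_s: 8.75
position: [0.4046, 0.0302, 0.3503]
tool_rot: [[-0.641, 0.768, -0.002], [0.768, 0.641, 0.0], [0.001, -0.001, -1.0]]
ft_force: [-0.9, -0.3, -2.0]
grip_width: 0.0276
[-1.25547205e+01  2.98558597e+00  7.98803918e+01 -1.16203366e-02
  9.72347294e+01 -5.24114602e+01]
```

```bash
python3 -m crank '{"slide":[[-0.013,-0.006,0],[-0.04,-0.019,0],[-0.07,-0.033,0],[-0.10,-0.047,0],[-0.13,-0.061,0],[-0.16,-0.075,0],[-0.19,-0.09,0],[-0.215,-0.101,0]],"roll":[0.11,0.23,0.35,0.47,0.59,0.71,0.83,0.95],"grip":[0.02,0.02,0.02,0.02,0.02,0.02,0.02,0.02]}' 100; python3 -c "
from rig import observe
s=observe();print(s['q'])"
```

```text
time_s: 9.55
position: [0.4663, -0.1999, 0.3496]
tool_rot: [[0.252, 0.968, -0.002], [0.968, -0.252, 0.002], [0.001, -0.003, -1.0]]
ft_force: [0.1, -0.1, -2.5]
grip_width: 0.0274
[-3.65923898e+01  1.41581769e+01  6.63586165e+01 -1.07903905e-02
  9.96525296e+01 -2.19875882e+01]
```

```bash
python3 -m crank '{"slide":[[-0.013,0.011,0],[-0.03,0.025,0],[-0.05,0.043,0],[-0.07,0.06,0],[-0.09,0.077,0],[-0.102,0.088,0],[-0.102,0.088,0],[-0.102,0.088,0]],"roll":[0.12,0.25,0.38,0.51,0.64,0.77,0.888,0.888],"grip":[0.02,0.02,0.02,0.02,0.02,0.02,0.02,0.02]}' 100
python3 fitb.py 8 204.5
```

```text
time_s: 10.35
position: [0.5264, -0.3192, 0.3491]
tool_rot: [[0.908, 0.419, -0.003], [0.419, -0.908, 0.002], [-0.001, -0.003, -1.0]]
ft_force: [-0.1, 1.2, -2.5]
grip_width: 0.0275
side 0.97 [284.1, 61.3, 20.9, 41.8] 546
top 0.97 [444.6, 200.2, 49.5, 32.4] 1201
cost 0.25643027666085594 lean deg 204.55543133800305 tilt 34.83390659207144 h 0.10889756750202317
tcp [ 0.5264 -0.3192  0.3491] underside [ 0.5831 -0.2933  0.2787] n [-0.5195 -0.2374  0.8208]
```

View pics/fit8.png

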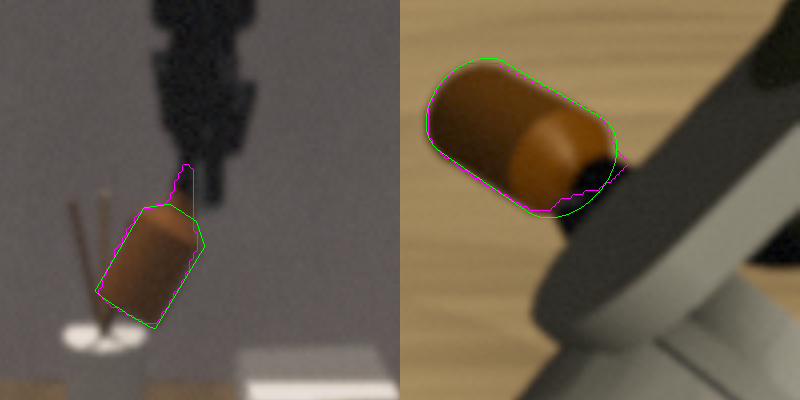

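```bash
python3 -m crank '{"slide":[[-0.002,0,0.015],[-0.005,0,0.035],[-0.005,0,0.055],[-0.005,0,0.07],[-0.005,0,0.085],[-0.005,0,0.094],[-0.005,0,0.097],[-0.005,0,0.097]],"roll":[0,0,0,0,0,0,0,0],"grip":[0.02,0.02,0.02,0.02,0.02,0.02,0.02,0.02]}' 100
cat > fin.py <<'E'
from fitb import *; import sys
o,n,x,t=fit(sys.argv[1],np.radians(204.5),np.radians(34))
L=np.array([.627,-.274,.0965])
for th,yw in((33,24.1),(36,25.6)):
    th,yw=np.radians([th,yw]); nl=np.array([-np.sin(th)*np.cos(yw),-np.sin(th)*np.sin(yw),np.cos(th)])
    d=o-L; z=d@nl; print('z',z,'lateral',d-z*nl,np.linalg.norm(d-z*nl),'ang',np.degrees(np.arccos(n@nl)))
ims=[]
for v in('side','top'):
    im=cv2.imread(f'pics/{v}{sys.argv[1]}.png'); 
    ims.append(cv2.resize(im[60:190,200:300] if v=='side' else im[130:260,350:480],None,fx=3.3,fy=3.3,interpolation=cv2.INTER_CUBIC))
cv2.imwrite(f'pics/pair{sys.argv[1]}.png',np.hstack(ims))
E
python3 fin.py 9
```

```text
time_s: 11.35
position: [0.5218, -0.3206, 0.2545]
tool_rot: [[0.907, 0.421, 0.0], [0.421, -0.907, -0.0], [0.0, 0.0, -1.0]]
ft_force: [0.6, 0.4, -1.7]
grip_width: 0.0276
side 0.92 [283.9, 91.8, 22.5, 42.1] 496
top 0.9 [426.6, 207.8, 42.2, 35.6] 955
cost 0.25996819662003157 lean deg 204.42479388277877 tilt 34.24939011935585 h 0.1101463991970586
tcp [ 0.5218 -0.3206  0.2545] underside [ 0.5782 -0.295   0.1824] n [-0.5124 -0.2327  0.8266]
z 0.10097450475495387 lateral [0.0014 0.0015 0.0012] 0.0023928469771058664 ang 1.2622651752997558
z 0.1006949644277761 lateral [0.0046 0.0046 0.0045] 0.007880384892437118 ang 1.8765848854151406
```

View pics/pair9.png

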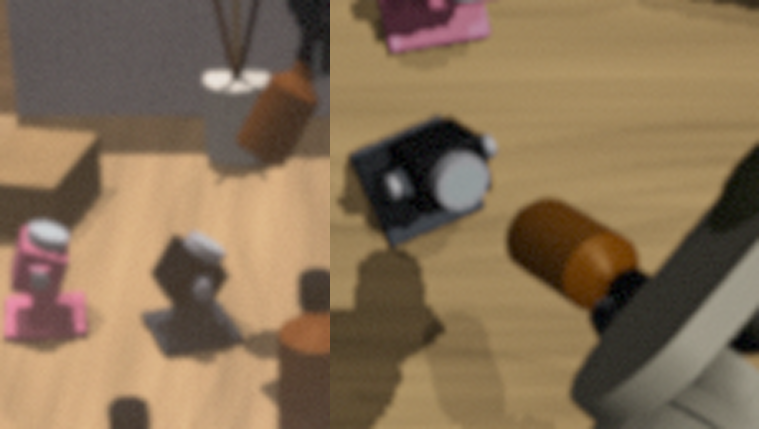

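View pics/fit9.png

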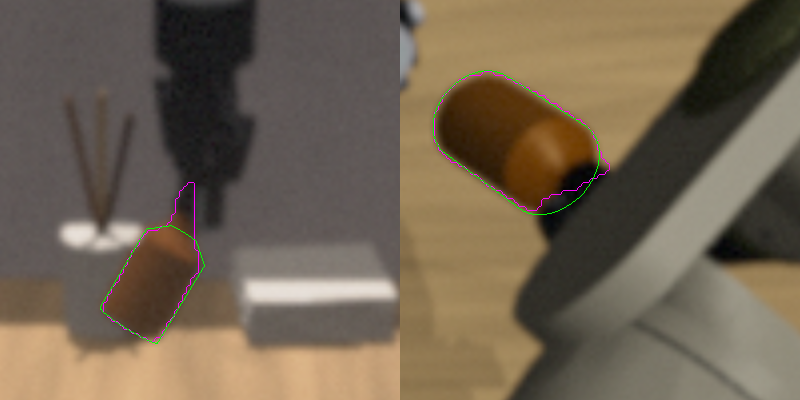

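```bash
python3 -m crank '{"slide":[[-0.003,0,0],[-0.003,0,0],[-0.003,0,0],[-0.003,0,0],[-0.003,0,0],[-0.003,0,0],[-0.003,0,0],[-0.003,0,0]],"roll":[0,0,0,0,0,0,0,0],"grip":[0.02,0.02,0.02,0.02,0.02,0.02,0.02,0.02]}' 100
python3 fin.py 10
python3 - <<'E'
import pickle;from geo import *;from look import *
o=pickle.load(open('s0.pkl','rb'));p=get_image('top')
for t in('mid_bottle','tall_bottle','opener','ice_tray'):
    print(t,o['top_m'][t][0]['box'],[ (d['confidence'],d['box']) for d in silhouettes(t,p)[:2]])
print(observe()['qvel'])
E
```

```text
time_s: 12.35
position: [0.5191, -0.322, 0.2543]
tool_rot: [[0.907, 0.42, -0.0], [0.42, -0.907, 0.0], [-0.0, -0.0, -1.0]]
ft_force: [0.8, 0.4, -1.8]
grip_width: 0.0276
side 0.72 [287.9, 89.3, 25.0, 36.3] 511
top 0.58 [425.8, 208.4, 41.3, 31.9] 893
cost 0.29441526696775155 lean deg 205.29514314427237 tilt 35.04334767765101 h 0.10938115520571291
tcp [ 0.5191 -0.322   0.2543] underside [ 0.5758 -0.2951  0.1838] n [-0.5191 -0.2453  0.8187]
z 0.10330615960918606 lateral [0.0002 0.0019 0.0006] 0.0019654607050029497 ang 2.1498943993744715
z 0.10306954424077347 lateral [0.0035 0.0051 0.0039] 0.007259111445678293 ang 0.9729089965887462
mid_bottle [220.7, 174.4, 27.8, 31.1] [(0.72, [218.1, 177.4, 31.5, 32.4])]
tall_bottle [270.1, 230.4, 24.7, 27.2] [(0.69, [272.0, 230.0, 26.3, 27.4])]
opener [227.9, 220.2, 31.2, 34.9] [(0.74, [227.7, 221.5, 37.8, 37.0])]
ice_tray [186.2, 206.9, 32.3, 37.6] [(0.94, [187.9, 207.9, 30.6, 33.1]), (0.45, [225.4, 222.9, 115.9, 117.1])]
[0.07194642 0.04931099 0.00360415 0.02287291 0.11202603 0.03481771]
```

All the checks agree, so I'm handing the job in.

```bash
python3 -c "
from rig import *
print(close_job())"
```

```text
the job is handed in; nothing more can be done
None
```

The smallest bottle is held in front of the black inspection camera, and the job is handed in at about 12.5 s of the 42 s. The hand-in gave no verdict.

**What I did:** I gripped the bottle by its cap and lifted it off the lazy susan. The moves cannot tilt the tool, so I pushed the bottle's lower side against the tray's outer rim under a light 20 N grip. That swung it in the fingers to the needed lean. I then raised the grip to 100 N, carried it over the other bottles and lowered it in front of the lens. The pink look-alike was left alone.

**Last checks** (measured in the camera images):

| Check | Measured | Allowed |
|---|---|---|
| Distance of the underside from the glass | about 103 mm | 80–120 mm |
| Offset from the optical axis | 2–7 mm, depending on the lens tilt assumed | 20 mm each way |
| Angle between the axes | about 1–2° | 10° |

- **Lens tilt:** this is the least certain number. My fits put it at 33–36°, and the bottle leans about 35°.
- **Last bottle fit:** the networks were less confident in the final pictures (0.72 and 0.58) than just before (0.92 and 0.90). Both fits gave nearly the same pose.
- **Other things on the tray:** they are where they were to within about 4 pixels, or roughly 10 mm, which is about the detector's scatter.
- **Stillness and contact:** the arm was at rest, and its force readings showed no sign of a knock near the camera.

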